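# Load a sprung platen to its mark and gauge the gap

### The job

Put weights on the test stand's sprung platen until its pointer has come down level with the black ledges on the scale posts, and leave them there. Then take the taper feeler blade and slide it, flat on the anvil and straight in from the stand's open front, under the platen until it drags snugly and has lifted the platen by about 2 mm. Finish while holding the blade still at that depth, without disturbing the other things on the bench.

Things in the scene. Friction and masses are not known exactly. Their poses are not given: they have to be found in the camera images.
- weight1_center (a point): Steel weight of 600 g (within 5 %): cylinder 50 mm across and 34 mm high with a stem 22 mm across on top, 66 mm high in all, standing upright loose on the bench. The three weights are alike. This point: on its axis, 33 mm above its underside; the stem runs from 1 mm to 33 mm above this point.
- weight2_center (a point): Steel weight of 600 g (within 5 %): cylinder 50 mm across and 34 mm high with a stem 22 mm across on top, 66 mm high in all, standing upright loose on the bench. The three weights are alike. This point: on its axis, 33 mm above its underside; the stem runs from 1 mm to 33 mm above this point.
- weight3_center (a point): Steel weight of 600 g (within 5 %): cylinder 50 mm across and 34 mm high with a stem 22 mm across on top, 66 mm high in all, standing upright loose on the bench. The three weights are alike. This point: on its axis, 33 mm above its underside; the stem runs from 1 mm to 33 mm above this point.
- pan (a joint): Height of the sprung platen, an aluminium plate 90 mm (x) by 150 mm (y) by 6 mm that moves straight up and down on springs of 1.2 N/mm: 0 empty, growing downwards, in m. Each weight lowers it by about 4.9 mm; two bring it to the mark (0.0098), one is too few and three too many. Wedging the blade under it raises it again, so the reading drops.
- pointer (a point): End of the dark pointer tongue (3 mm thick, 12 mm wide) at the back of the platen, between the two scale posts; this point moves with the platen.
- mark (a point): Mid-height of the two black reference ledges (5 mm tall) on the fixed scale posts at the back of the stand, 72 mm behind the platen's centre. The pointer is level with the mark when both points are at one height.
- seat_left (a point): Centre of the left seat ring (58 mm) on the platen's top face, 38 mm to the +y side of its middle; moves with the platen. Its x axis points straight from the stand's open front to its back.
- seat_right (a point): Centre of the right seat ring on the platen's top face, 38 mm to the -y side of its middle.
- pan_front (a point): Middle of the front lower edge of the platen (the upper plate of the gap), 45 mm in front of the platen's centre. Its x axis points straight into the gap, away from the open front; its z axis is up. It moves up and down with the platen.
- anvil_top (a point): A point on the top face of the fixed steel anvil (the lower plate of the gap), on its middle line, 15 mm in front of the platen's front edge. The anvil is 80 mm wide (y), sticks out 35 mm in front of the platen and runs on beneath it; its height differs from one start to the next, so that the gap under the loaded platen is between about 5.5 and 10.5 mm.
- blade: Taper feeler blade of 160 g, lying flat on the bench: a steel wedge 80 mm long and 30 mm wide with a flat underside, 3 mm thick at the tip and rising evenly to 14 mm at the root, then a black handle. Origin: on the underside, on the middle line, at the root of the wedge; x points towards the tip, z up. The handle is behind the root (x from -30 to 0 mm); its upright grip is 30 mm long (x), 14 mm wide (y) and reaches 70 mm above the underside; its lowest 14 mm are 30 mm wide.
- blade_grip (a point): Point to grip on the blade's handle, closing across its 14 mm width: 15 mm behind the root, 45 mm above the underside.
- blade_tip (a point): Tip of the blade: middle of its front edge, on the underside.
- anvil: The same anvil; origin on its lower part, 16 mm below its top face and straight below the platen's centre; fixed.
- stand: The test stand: grey base plate 185 mm (x) by 180 mm (y) by 12 mm, fixed. Origin: centre of its underside, straight below the platen's centre; the open front faces its -x. The platen's underside is 47.8 mm above the bench when empty.
- module_center (a point): Black control module 75 by 100 by 22 mm lying on the bench; leave it alone. This point is its centre.
- driver_grip (a point): Screwdriver 160 mm long lying on the bench; leave it alone. This point is on its handle.
- plug_center (a point): Round metal connector plug 40 mm across and 30 mm high standing on the bench; leave it alone. This point is half-way up.

How it is judged:
By the outcome, as a careful person would: the job done as asked, in the order asked, and still so for the second after the job is handed in, while the arm keeps its last pose, push and grip.
It also fails if it takes over 64 s, if anything falls off the work surface, if the arm or the gripper's body presses on something with over 40 N, if the wrist force passes 120 N, or if a joint passes its speed limit or range.

### The arm

A 7-joint arm with a two-finger parallel gripper is mounted at the origin on the work surface. World frame = base frame: x ahead of the robot, y to its left, z up, the work surface at z = 0. Lengths are in m, angles in degrees, forces in N, time in s.
With the tool pointing down it reaches from about 0.4 to 0.875 m from the base axis. Payload 19.3 kg.
Tool frame: the origin (TCP) lies at the very end of the fingers, on their centre line; the grasp point (between the pads) lies 19 mm behind it; z points along the fingers, y is the direction in which the jaws open and shut (so a half turn about z gives the same grasp; the last joint's range is limited). The gripper opens to 85 mm and grips with 20 to 120 N. Pads are 22 mm wide; open, the fingers measure 114 mm over their backs; the gripper's body (76 mm by 85 mm) begins 54 mm behind the grasp point. The pads swing forward as they close: fully open they stand 13 mm farther back than shut.
Start: joints at [-81.314, 29.874, -2.08, 91.645, 1.215, 58.505, -6.463], TCP at [0.138, 0.61, 0.231] pointing down, gripper open.
Joint ranges: [-166.77, 166.77], [-17.47, 122.26], [-85.68, 81.53], [9.62, 139.38], [-72.42, 252.41], [9.2, 110.78], [-144.41, 144.41]. Speed limits (degrees/s): [108.29, 108.29, 136.94, 136.94, 172.46, 172.46, 172.46].

### API

Orientations are given as [roll, pitch, yaw] about the fixed x, y, z axes, in that order (R = Rz(yaw) Ry(pitch) Rx(roll)).
In Python, from cell import manip gives the robot as it stands. The module is installed in compiled form; this text tells all that it offers.
- The arm moves only by the tool carry_out, never from a script. Its argument "deltas" is a list that holds one entry, the list of rows, each a list of 7 numbers: the shift along the tool's x, y, z in cm, then the turn, a rotation vector about the tool's x, y, z in rad, then the closure in counts, from 0 (fully open) to 255 (shut). A call has 1 to 10 rows; each row is the pose to reach, as a shift and turn from the pose commanded when the call began, along the tool's axes at that moment; what a row does not reach only later rows make up. A row lasts 1/12 s, in which the tool goes at most 41.7 mm and 7.16 degrees, less where a joint would pass 70% of its speed; a pose out of reach is approached as far as the arm can. A call with a gripper value outside its range is refused whole. The fingers move at their own pace and stop on an object; the grip force is fixed at half the most. Time passes only in rows, so rows that repeat a pose let the fingers close. It gives the time, the measured TCP pose, the force and the opening at its end, in the units of the state.
- manip.observe(): the state, without advancing time (a new reading comes with each control period).
- manip.capture(name): name is "side" or "top" or "wrist"; returns a dict with "image" (400x640x3 uint8, red, green, blue), "depth" (400x640 float32, m along the optical axis (not along the pixel's ray), 0 where there is no reading), "camera_matrix" (3x3 intrinsics, pixels), "T" (4x4, takes a point from camera to world coordinates). Camera axes: x right, y up, looking along -z (the intrinsics and any distortion apply to the point x, -y, -z); pixel columns grow to the right and rows downward; lengths in m; the calibration is good to about 2 mm. The wrist camera is an equidistant fisheye: a pixel r from the principal point sees the ray r / f radians off the axis. A picture is of the moment at which its call begins.
- manip.finish_job(): hands the job in, once; it reports no verdict.
The state is a dict: "time_s": time; "joint_positions": joint angles; "qvel": joint speeds; "effort": joint torques, N m; "tool_pos": TCP position; "orientation": TCP orientation; "contact_force": force on the tool from outside, world axes, zero at the start; "moment": the same for the moment, N m; "width": finger opening in m.
Only numpy, scipy, OpenCV 4.12 (cv2) and the standard library are available. Lean on these libraries where they do the work, as an engineer would, in place of code of your own. Each camera call takes 0.05 s, during which the arm holds its last target. There are 200 camera calls.

## Working session

There is one attempt and no reset: what is moved stays moved. The work goes in short steps, Python scripts to look and compute and a tool call to move; the robot and the scene stay as the last step left them, time stands still between calls to the robot, and variables do not carry over. Pictures are saved under pics/ and viewed, on a budget of 10 in all, crops included, one or two more only if the job needs it, and the job is handed in when it is done.

Besides the shell and the picture viewer there is one more tool, called after "Call:" as name([rows], argument=value, ...), one row to a line, values as JSON. carry_out: Moves the arm, as the interface text tells. Its arguments: {"type":"object","properties":{"deltas":{"type":"array","items":{"type":"array","items":{"type":"array","items":{"type":"number"}}}}},"required":["deltas"]}

```bash
mkdir -p pics; cat > h.py <<'E'
import numpy as np, cv2
from cell import manip
def cap(n):
    c=manip.capture(n); np.savez(f'{n}.npz',**{k:c[k] for k in ('image','depth','camera_matrix','T')}); return c
def save(img,name): cv2.imwrite(f'pics/{name}.png',cv2.cvtColor(img,cv2.COLOR_RGB2BGR))
def cloud(c):
    K,T,d=c['camera_matrix'],c['T'],c['depth']
    v,u=np.mgrid[:d.shape[0],:d.shape[1]]
    p=np.stack([(u-K[0,2])/K[0,0]*d,-(v-K[1,2])/K[1,1]*d,-d],-1)
    w=p@T[:3,:3].T+T[:3,3]; w[d==0]=np.nan; return w
E
python3 - <<'E'
from h import *
s=manip.observe(); print({k:np.round(v,3) for k,v in s.items()})
a=cap('side');b=cap('top')
save(np.vstack([a['image'],b['image']])[:, :],'a'); 
im=cv2.imread('pics/a.png'); cv2.imwrite('pics/a.png',cv2.resize(im,(480,600)))
save(b['image'],'top1'); save(a['image'],'side1')
for c in(a,b): print(c['camera_matrix'],c['T'])
E
```

```text
{'time_s': np.float64(0.0), 'joint_positions': array([-81.314,  29.908,  -2.083,  91.673,   1.213,  58.502,  -6.462]), 'qvel': array([-0.003, -0.01 ,  0.029, -0.072,  0.074,  0.031,  0.07 ]), 'effort': array([-1.0000e-03, -9.2711e+01,  1.9790e+00, -3.6994e+01,  1.8000e-02,
        8.0000e-03,  0.0000e+00]), 'tool_pos': array([0.137, 0.609, 0.231]), 'orientation': array([-1.79938e+02,  2.00000e-03,  1.67293e+02]), 'contact_force': array([0.081, 0.181, 0.745]), 'moment': array([ 0.032, -0.004,  0.021]), 'width': np.float64(0.085)}
[[511.28363388   0.         308.93817458]
 [  0.         511.28363388 193.8773324 ]
 [  0.           0.           1.        ]] [[ 0.99617919  0.04973502 -0.07178757  0.51156634]
 [-0.08723789  0.6050183  -0.79141798 -1.00311417]
 [ 0.00407161  0.79465671  0.60704541  0.82357776]
 [ 0.          0.          0.          1.        ]]
[[513.50667792   0.         312.61605664]
 [  0.         513.50667792 197.75928352]
 [  0.           0.           1.        ]] [[ 2.28943898e-02  9.87625967e-01 -1.55147661e-01  4.15429489e-01]
 [-9.99731258e-01  2.31820837e-02  4.50584975e-05 -7.32032673e-03]
 [ 3.64114702e-03  1.55104935e-01  9.87891290e-01  1.18029971e+00]
 [ 0.00000000e+00  0.00000000e+00  0.00000000e+00  1.00000000e+00]]
```

View pics/top1.png

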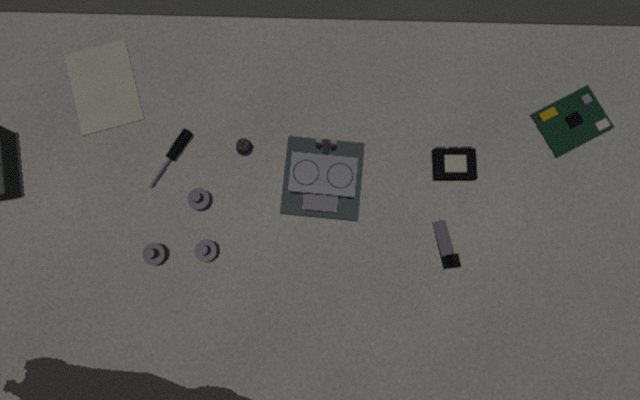

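View pics/side1.png

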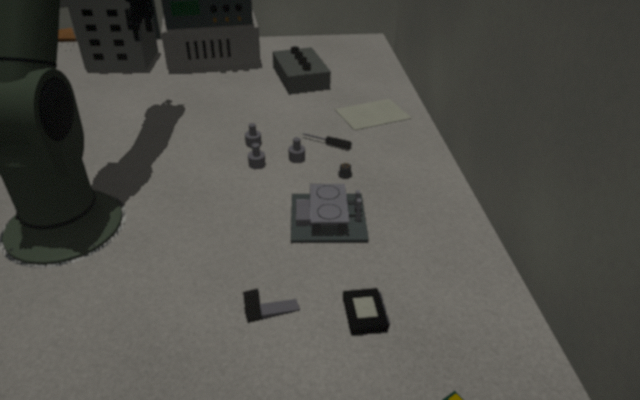

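The top view shows the weights at about (200,200), (155,254) and (207,251). The stand is at (323,178) with its front facing down in the image. The blade tip is at (438,222) and its handle at (452,262). The side view agrees.

```bash
python3 - <<'E'
from h import *
c=np.load('top.npz'); w=cloud(c)
def reg(u0,u1,v0,v1,zl,zh):
    r=w[v0:v1,u0:u1].reshape(-1,3); return r[(r[:,2]>zl)&(r[:,2]<zh)]
print('bench z',np.nanmedian(w[300:340,300:500,2]))
for n,b in dict(w1=(180,220,183,217),w2=(138,174,237,272),w3=(190,226,234,268)).items():
    for zl,zh in((.05,.09),(.02,.045)):
        p=reg(*b,zl,zh); print(n,len(p),p.mean(0).round(4),((p.min(0)+p.max(0))/2).round(4),np.ptp(p,axis=0).round(3))
def rect(p):
    r=cv2.minAreaRect((p[:,:2]*1000).astype(np.float32)); return r
for n,b,zl,zh in(('platen',(275,375,130,225),.047,.062),('base',(275,375,130,225),.006,.018),('anvil',(295,345,190,215),.02,.046),('blade',(425,470,215,275),.002,.02),('handle',(425,470,215,275),.055,.09),('blade all',(425,470,215,275),.003,.1)):
    p=reg(*b,zl,zh); print(n,len(p),p.mean(0).round(4),np.median(p[:,2]).round(4),rect(p))
E
```

```text
bench z 2.1404164913585433e-05
w1 94 [0.588  0.2505 0.0642] [0.5891 0.2515 0.0611] [0.022 0.022 0.021]
w1 302 [0.5865 0.2482 0.0336] [0.5884 0.2515 0.0325] [0.049 0.05  0.024]
w2 101 [0.4623 0.3421 0.0645] [0.4628 0.343  0.0608] [0.02  0.022 0.021]
w2 315 [0.4615 0.3392 0.0335] [0.4624 0.3437 0.0308] [0.048 0.051 0.021]
w3 94 [0.4718 0.2277 0.0649] [0.4718 0.2286 0.0606] [0.02  0.022 0.018]
w3 316 [0.4714 0.2264 0.0338] [0.4724 0.2289 0.0329] [0.049 0.05  0.022]
platen 2751 [ 0.6496 -0.0285  0.0539] 0.0539 ((666.112548828125, -29.72369384765625), (149.91326904296875, 127.28955078125), 85.90667724609375)
base 2600 [ 0.6445 -0.0278  0.0119] 0.012 ((653.0978393554688, -32.28974151611328), (226.7083282470703, 211.822509765625), 4.784704208374023)
anvil 613 [ 0.5864 -0.0235  0.0308] 0.0311 ((586.9190063476562, -23.65119171142578), (79.99978637695312, 38.696781158447266), 85.40869903564453)
blade 903 [ 0.5032 -0.3111  0.0069] 0.0053 ((499.5624084472656, -317.6121826171875), (101.59013366699219, 136.16311645507812), 88.95960998535156)
handle 114 [ 0.4617 -0.3176  0.0684] 0.0692 ((461.74700927734375, -318.3560485839844), (29.67416763305664, 15.224287986755371), 10.73893928527832)
blade all 857 [ 0.4954 -0.3108  0.0183] 0.0096 ((499.58038330078125, -317.3534851074219), (101.02297973632812, 136.09075927734375), 89.09884643554688)
```

```bash
cat >> h.py <<'E'
from scipy.spatial.transform import Rotation as Ro
def to(p,yaw,s=None):
    s=s or manip.observe(); R=Ro.from_euler('xyz',s['orientation'],degrees=True)
    t=Ro.from_euler('xyz',[180,0,yaw],degrees=True)
    d=R.inv().apply(np.array(p)-s['tool_pos'])*100; r=(R.inv()*t).as_rotvec()
    print('delta cm',d.round(2),'rot',r.round(3),'deg',np.degrees(np.linalg.norm(r)).round(1))
def rect(p,n=2):
    "robust rectangle: drop isolated outliers by occupancy, then minAreaRect (mm)"
    q=p[:,:2]*1000; from scipy.spatial import cKDTree
    k=np.array([len(x) for x in cKDTree(q).query_ball_point(q,6)]); q=q[k>np.median(k)*.3]
    return cv2.minAreaRect(q.astype(np.float32))
E
python3 - <<'E'
from h import *
c=np.load('top.npz'); w=cloud(c)
def reg(u0,u1,v0,v1,zl,zh):
    r=w[v0:v1,u0:u1].reshape(-1,3); return r[(r[:,2]>zl)&(r[:,2]<zh)]
for n,b,zl,zh in(('platen',(275,375,130,225),.0515,.056),('base',(275,375,130,225),.010,.014),('anvil',(295,345,190,215),.028,.034),('blade',(425,470,215,275),.0025,.016),('handle',(425,470,215,275),.066,.073),('posts',(275,375,130,225),.060,.2)):
    p=reg(*b,zl,zh)
    if len(p)>5: print(n,len(p),np.median(p,0).round(4),np.round(p.max(0),3),rect(p))
to([.588,.2510,.16],86)
E
```

```text
platen 1916 [ 0.6499 -0.0288  0.0539] [0.73  0.048 0.056] ((666.1315307617188, -29.52422332763672), (149.53590393066406, 127.28218841552734), 85.92142486572266)
base 1582 [ 0.6172 -0.024   0.0121] [0.745 0.067 0.014] ((647.681640625, -28.321632385253906), (179.74276733398438, 184.9501190185547), 85.58906555175781)
anvil 489 [ 0.5864 -0.0224  0.0312] [0.609 0.016 0.034] ((587.0614624023438, -23.673946380615234), (79.94287872314453, 38.47377395629883), 85.53238677978516)
blade 751 [ 0.5084 -0.3074  0.0061] [ 0.567 -0.266  0.016] ((510.0739440917969, -304.1585998535156), (90.25164031982422, 107.16180419921875), 54.30001449584961)
handle 87 [ 0.4616 -0.3183  0.0695] [ 0.477 -0.31   0.073] ((461.76031494140625, -318.4263610839844), (29.67416763305664, 15.081196784973145), 10.73893928527832)
posts 70 [ 0.7174 -0.0452  0.0709] [0.725 0.034 0.076] ((718.9121704101562, -34.011085510253906), (44.86040496826172, 10.867688179016113), 87.357177734375)
delta cm [-51.84 -25.04   7.11] rot [-1.000e-03  1.000e-03  1.419e+00] deg 81.3
```

Call:
carry_out([
  [[-51.8,-25.0,7.1,0,0,1.419,60],[-51.8,-25.0,7.1,0,0,1.419,60],[-51.8,-25.0,7.1,0,0,1.419,60],[-51.8,-25.0,7.1,0,0,1.419,60],[-51.8,-25.0,7.1,0,0,1.419,60],[-51.8,-25.0,7.1,0,0,1.419,60],[-51.8,-25.0,7.1,0,0,1.419,60],[-51.8,-25.0,7.1,0,0,1.419,60],[-51.8,-25.0,7.1,0,0,1.419,60],[-51.8,-25.0,7.1,0,0,1.419,60]],
])

```text
time_s: 0.93
tool_pos: [0.4624, 0.3509, 0.18]
orientation: [-180.0, 0.0, 95.3]
contact_force: [0.4, 1.2, -0.3]
width: 0.0654
```

```bash
python3 -c "
from h import *
to([.5885,.2513,.10],86)"
```

```text
delta cm [-11.09  11.63   8.  ] rot [-0.     0.     0.163] deg 9.3
```

Call:
carry_out([
  [[-11.1,11.6,8.0,0,0,0.163,60],[-11.1,11.6,8.0,0,0,0.163,60],[-11.1,11.6,8.0,0,0,0.163,60],[-11.1,11.6,8.0,0,0,0.163,60],[-11.1,11.6,8.0,0,0,0.163,60],[-11.1,11.6,8.0,0,0,0.163,60],[-11.1,11.6,8.0,0,0,0.163,60]],
])

```text
time_s: 1.52
tool_pos: [0.5876, 0.2526, 0.0994]
orientation: [-179.9, 0.0, 86.2]
contact_force: [0.2, 0.9, 0.7]
width: 0.0653
```

```bash
python3 -c "
from h import *
c=cap('wrist');print(c['camera_matrix'],c['T'].round(3)); save(c['image'],'w1')
to([.5885,.2513,.038],86)"
```

```text
[[309.70691629   0.         320.10453437]
 [  0.         309.70691629 194.2006189 ]
 [  0.           0.           1.        ]] [[ 0.998  0.062  0.023  0.593]
 [-0.066  0.946  0.319  0.334]
 [-0.002 -0.32   0.948  0.242]
 [ 0.     0.     0.     1.   ]]
delta cm [-0.24  0.15  6.2 ] rot [-0.001 -0.     0.006] deg 0.3
```

View pics/w1.png

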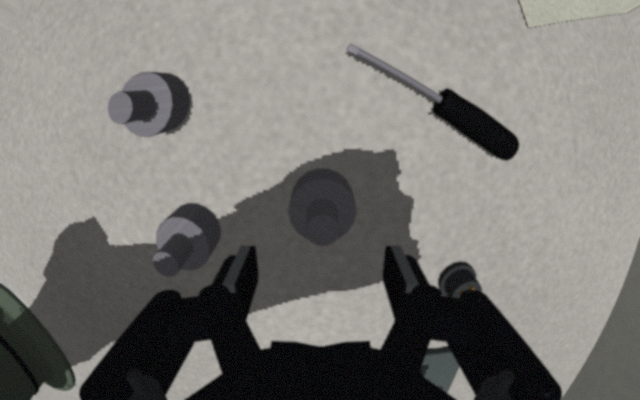

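The wrist view shows the stem at (323,210), centred between the fingers at about x=321. Next I descend and grip.

Call:
carry_out([
  [[-0.2,0.1,6.2,0,0,0,60],[-0.2,0.1,6.2,0,0,0,60],[-0.2,0.1,6.2,0,0,0,60],[-0.2,0.1,6.2,0,0,0,230],[-0.2,0.1,6.2,0,0,0,230],[-0.2,0.1,6.2,0,0,0,230],[-0.2,0.1,6.2,0,0,0,230],[-0.2,0.1,6.2,0,0,0,230],[-0.2,0.1,6.2,0,0,0,230],[-0.2,0.1,6.2,0,0,0,230]],
])

```text
time_s: 2.4
tool_pos: [0.5891, 0.2521, 0.0402]
orientation: [179.9, -0.1, 86.4]
contact_force: [-4.5, -0.7, 13.1]
width: 0.0195
```

```bash
python3 -c "
from h import *
s=manip.observe();print(s['width'],s['tool_pos'])
to([s['tool_pos'][0],s['tool_pos'][1],.125],85.6);to([.6506,.0096,.125],85.6)"
```

```text
0.019545348936034747 [0.58905255 0.25213655 0.04017174]
delta cm [ 0.01  0.01 -8.48] rot [ 0.001 -0.002  0.013] deg 0.8
delta cm [-23.8    7.7   -8.51] rot [ 0.001 -0.002  0.013] deg 0.8
```

Call:
carry_out([
  [[0,0,-5,0,0,0.013,230],[0,0,-8.5,0,0,0.013,230],[0,0,-8.5,0,0,0.013,230],[0,0,-8.5,0,0,0.013,230]],
])

```text
time_s: 2.73
tool_pos: [0.5896, 0.2521, 0.1262]
orientation: [179.8, -0.2, 85.6]
contact_force: [0.1, 0.5, -7.5]
width: 0.0197
```

```bash
python3 -c "
from h import *
s=manip.observe();print(s)
to([.6506,.0096,.125],85.6);c=cap('wrist');save(c['image'][100:300,150:500],'w2')"
```

```text
{'time_s': 2.7333, 'joint_positions': array([-40.54244996,  39.62953023,  18.69796135,  95.08519277,
       -16.09177186,  47.66952536, -19.39673193]), 'qvel': array([ 0.39014646,  3.39428994, -1.50732862,  2.2830143 , -0.42374231,
       -1.4588481 ,  0.3296222 ]), 'effort': array([ 6.57153851e-02, -1.08016505e+02,  1.43714690e+01, -3.51628768e+01,
        2.61389678e-01,  6.94893301e-01, -1.80504969e-01]), 'tool_pos': array([0.58964288, 0.25206773, 0.12619112]), 'orientation': array([ 1.79780353e+02, -1.58318150e-01,  8.55990500e+01]), 'contact_force': array([ 0.06201888,  0.49334045, -7.48211095]), 'moment': array([0.00588244, 0.01338325, 0.02911963]), 'width': 0.01972652857226288}
delta cm [-23.71   7.94   0.08] rot [ 0.004 -0.003 -0.   ] deg 0.3
```

View pics/w2.png

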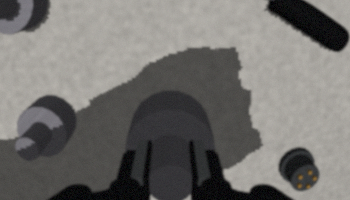

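The weight is held upright at the crop's centre, about (170,140). Next I carry it to the left seat.

Call:
carry_out([
  [[-23.7,7.9,0,0,0,0,230],[-23.7,7.9,0,0,0,0,230],[-23.7,7.9,0,0,0,0,230],[-23.7,7.9,0,0,0,0,230],[-23.7,7.9,0,0,0,0,230],[-23.7,7.9,0,0,0,0,230],[-23.7,7.9,0,0,0,0,230],[-23.7,7.9,0,0,0,0,230],[-23.7,7.9,0,0,0,0,230]],
])

```text
time_s: 3.53
tool_pos: [0.6482, 0.0092, 0.1218]
orientation: [-179.9, -0.0, 85.6]
contact_force: [-0.2, 1.6, -6.1]
width: 0.0193
```

```bash
python3 -c "
from h import *
to([.6506,.0096,.090],85.6);c=cap('wrist');save(c['image'],'w3')"
```

```text
delta cm [0.06 0.24 3.18] rot [-0.002 -0.    -0.001] deg 0.1
```

View pics/w3.png

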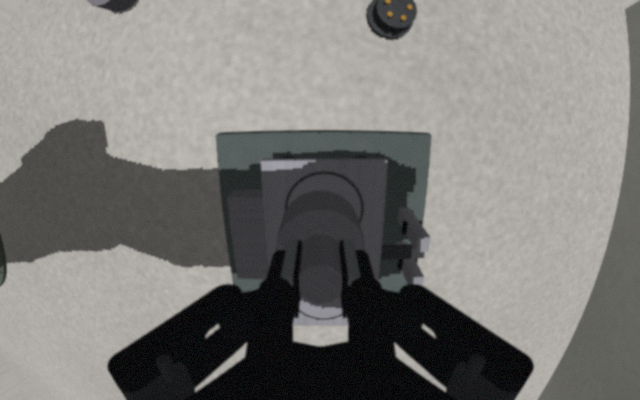

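The view shows the left ring around (323,195), with the weight above it and the platen square to the jaws. Next I lower and release.

Call:
carry_out([
  [[0.1,0.25,1.5,0,0,0,230],[0.1,0.25,2.2,0,0,0,230],[0.1,0.25,2.8,0,0,0,230],[0.1,0.25,3.2,0,0,0,230],[0.1,0.25,3.2,0,0,0,230],[0.1,0.25,3.2,0,0,0,230]],
])

```text
time_s: 4.08
tool_pos: [0.6515, 0.0101, 0.0912]
orientation: [-180.0, -0.0, 85.6]
contact_force: [-1.9, 1.1, -2.1]
width: 0.0194
```

```bash
python3 -c "
from h import *
print(manip.observe()['contact_force']);to([.6506,.0096,.089],85.6)"
```

```text
[-1.90460689  1.12352204 -2.08319589]
delta cm [-0.06 -0.09  0.22] rot [-0. -0.  0.] deg 0.0
```

Call:
carry_out([
  [[0,0,0.2,0,0,0,230],[0,0,0.25,0,0,0,230],[0,0,0.25,0,0,0,200],[0,0,0.25,0,0,0,150],[0,0,0.25,0,0,0,110],[0,0,0.25,0,0,0,110],[0,0,0.25,0,0,0,110],[0,0,-2,0,0,0,110],[0,0,-5,0,0,0,80],[0,0,-7.5,0,0,0,60]],
])

```text
time_s: 4.92
tool_pos: [0.6516, 0.0095, 0.1676]
orientation: [-180.0, 0.0, 85.6]
contact_force: [0.1, -1.1, 0.7]
width: 0.0651
```

```bash
python3 -c "
from h import *
to([.472,.2286,.15],85.6); c=cap('top'); w=cloud(c)
r=w[130:225,275:375].reshape(-1,3); 
for a,b in((.085,.13),(.07,.084),(.044,.056)):
  p=r[(r[:,2]>a)&(r[:,2]<b)&(r[:,1]>-.0)]; print(len(p),((p.min(0)+p.max(0))/2).round(4),np.median(p,0))
"
```

```text
delta cm [ 20.46 -19.6    1.75] rot [-0.     0.    -0.001] deg 0.0Traceback (most recent call last):
  File "<string>", line 6, in <module>
    p=r[(r[:,2]>a)&(r[:,2]<b)&(r[:,1]>-.0)]; print(len(p),((p.min(0)+p.max(0))/2).round(4),np.median(p,0))
                                                            ~~~~~^^^
    return umr_minimum(a, axis, None, out, keepdims, initial, where)
ValueError: zero-size array to reduction operation minimum which has no identity
```

Call:
carry_out([
  [[20.5,-19.6,1.7,0,0,0,60],[20.5,-19.6,1.7,0,0,0,60],[20.5,-19.6,1.7,0,0,0,60],[20.5,-19.6,1.7,0,0,0,60],[20.5,-19.6,1.7,0,0,0,60],[20.5,-19.6,1.7,0,0,0,60],[20.5,-19.6,6.7,0,0,0,60],[20.5,-19.6,6.7,0,0,0,60],[20.5,-19.6,6.7,0,0,0,60],[20.5,-19.6,6.7,0,0,0,60]],
])

```text
time_s: 5.8
tool_pos: [0.4719, 0.2291, 0.099]
orientation: [-180.0, 0.1, 85.6]
contact_force: [1.2, -0.6, 1.1]
width: 0.0649
```

```bash
python3 -c "
from h import *
to([.472,.2286,.041],85.6); c=cap('top'); w=cloud(c)
r=w[130:225,275:375].reshape(-1,3); 
for a,b in((.1,.13),(.07,.094),(.044,.056)):
  p=r[(r[:,2]>a)&(r[:,2]<b)&(r[:,1]>-.03)]; print(len(p)); 
  if len(p): print(((p.min(0)+p.max(0))/2).round(4),np.median(p,0))
c=cap('wrist');save(np.hstack([c['image'][100:300,100:500],cv2.resize(np.load('top.npz')['image'][120:230,260:400],(280,220))[:200]]),'w4')
"
```

```text
delta cm [-0.04  0.02  5.8 ] rot [-0.001  0.001  0.   ] deg 0.1
95
[0.6509 0.0093 0.1102] [0.65045112 0.01016877 0.11389578]
328
[0.6758 0.0049 0.082 ] [0.64706888 0.00797033 0.08290627]
925
[0.6639 0.0093 0.05  ] [0.63913104 0.0033408  0.04920905]
```

View pics/w4.png

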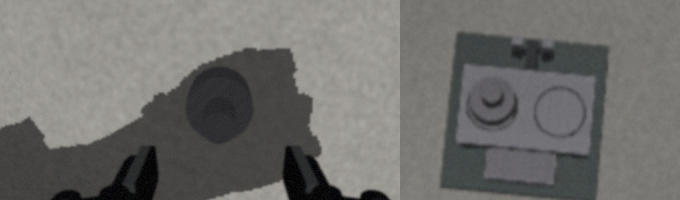

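The first weight sits in the left ring and the platen top is now at 49.2 mm. The second weight is centred between the fingers at (219,105). I grip and lift it.

Call:
carry_out([
  [[0,0,5.8,0,0,0,60],[0,0,5.8,0,0,0,60],[0,0,5.8,0,0,0,120],[0,0,5.8,0,0,0,230],[0,0,5.8,0,0,0,230],[0,0,5.8,0,0,0,230],[0,0,5.8,0,0,0,230],[0,0,5.8,0,0,0,230],[0,0,5.8,0,0,0,230],[0,0,5.8,0,0,0,230]],
])

```text
time_s: 6.73
tool_pos: [0.4728, 0.2294, 0.0429]
orientation: [179.9, -0.1, 85.6]
contact_force: [-1.7, -1.8, 8.2]
width: 0.0195
```

Call:
carry_out([
  [[0,0,-5,0,0,0,230],[0,0,-9,0,0,0,230],[0,0,-13,0,0,0,230],[0,0,-14,0,0,0,230],[0,0,-14,0,0,0,230]],
])

```text
time_s: 7.15
tool_pos: [0.4736, 0.23, 0.1859]
orientation: [179.7, -0.3, 85.6]
contact_force: [0.3, 0.5, -5.7]
width: 0.0194
```

```bash
python3 -c "
from h import *
to([.6448,-.0662,.18],85.6);to([.6448,-.0662,.12],85.6)"
```

```text
delta cm [-28.22  19.35   0.56] rot [ 0.005 -0.005 -0.   ] deg 0.4
delta cm [-28.24  19.32   6.56] rot [ 0.005 -0.005 -0.   ] deg 0.4
```

Call:
carry_out([
  [[-28.2,19.3,0.5,0,0,0,230],[-28.2,19.3,0.5,0,0,0,230],[-28.2,19.3,0.5,0,0,0,230],[-28.2,19.3,0.5,0,0,0,230],[-28.2,19.3,0.5,0,0,0,230],[-28.2,19.3,0.5,0,0,0,230],[-28.2,19.3,0.5,0,0,0,230],[-28.2,19.3,0.5,0,0,0,230],[-28.2,19.3,0.5,0,0,0,230],[-28.2,19.3,0.5,0,0,0,230]],
])

```text
time_s: 7.98
tool_pos: [0.6428, -0.0712, 0.175]
orientation: [-179.9, 0.1, 85.3]
contact_force: [-0.4, 0.7, -7.4]
width: 0.0194
```

```bash
python3 -c "
from h import *
to([.6448,-.0662,.12],85.6)"
```

```text
delta cm [0.53 0.16 5.5 ] rot [-0.001  0.002 -0.005] deg 0.3
```

Call:
carry_out([
  [[0.4,0.1,4,0,0,0,230],[0.4,0.1,6,0,0,0,230],[0.4,0.1,6.5,0,0,0,230],[0.4,0.1,6.5,0,0,0,230],[0.4,0.1,6.5,0,0,0,230]],
])

```text
time_s: 8.4
tool_pos: [0.6442, -0.0628, 0.112]
orientation: [180.0, 0.0, 85.6]
contact_force: [0.8, 0.3, -5.8]
width: 0.0194
```

```bash
python3 -c "
from h import *
print(manip.observe()['contact_force']);to([.6448,-.0662,.092],85.6)"
```

```text
[ 0.79921192  0.27554762 -5.8193844 ]
delta cm [-0.33  0.08  2.  ] rot [ 0.  0. -0.] deg 0.0
```

Call:
carry_out([
  [[-0.3,0.1,0.8,0,0,0,230],[-0.3,0.1,1.2,0,0,0,230],[-0.3,0.1,1.6,0,0,0,230],[-0.3,0.1,2.0,0,0,0,230],[-0.3,0.1,2.2,0,0,0,230],[-0.3,0.1,2.2,0,0,0,230],[-0.3,0.1,2.2,0,0,0,230]],
])

```text
time_s: 8.98
tool_pos: [0.6449, -0.066, 0.0894]
orientation: [180.0, 0.0, 85.6]
contact_force: [-1.3, -0.1, -2.1]
width: 0.0192
```

```bash
python3 -c "
from h import *
print(manip.observe()['contact_force']);to([.6448,-.0662,.087],85.6)"
```

```text
[-1.29383217 -0.07164319 -2.05256699]
delta cm [-0.02 -0.01  0.24] rot [ 0.  0. -0.] deg 0.0
```

Call:
carry_out([
  [[0,0,0.2,0,0,0,230],[0,0,0.25,0,0,0,230],[0,0,0.25,0,0,0,200],[0,0,0.25,0,0,0,150],[0,0,0.25,0,0,0,110],[0,0,0.25,0,0,0,110],[0,0,0.25,0,0,0,110],[0,0,-2,0,0,0,110],[0,0,-5,0,0,0,80],[0,0,-8,0,0,0,60]],
])

```text
time_s: 9.82
tool_pos: [0.6443, -0.066, 0.1698]
orientation: [-179.9, 0.0, 85.6]
contact_force: [0.1, 0.4, 0.0]
width: 0.0651
```

```bash
python3 - <<'E'
from h import *
c=np.load('top.npz'); w=cloud(c)
r=w[212:275,425:470].reshape(-1,3); z=r[:,2]
# blade wedge edges: per-row in-plane centreline
m=(z>.0025)&(z<.013)
P=r[m]; P=P[P[:,0]>.485]
from numpy.polynomial import polynomial as pl
# bins in x: midpoints of y extent
xs=[];ys=[];n=[]
for x in np.arange(.485,.575,.005):
    q=P[(P[:,0]>=x)&(P[:,0]<x+.005)]
    if len(q)>8: xs.append(x+.0025); ys.append((q[:,1].min()+q[:,1].max())/2); n.append((len(q),round(float(np.ptp(q[:,1])),3),round(float(np.median(q[:,2])),4)))
print(list(zip(np.round(xs,4),np.round(ys,4),n)))
f=np.polyfit(xs,ys,1); print(f,np.degrees(np.arctan(f[0])))
print(cv2.minAreaRect((P[:,:2]*1000).astype(np.float32)), P[:,0].max())
to([.4617,-.3184,.2],13)
E
```

```text
[(np.float64(0.4875), np.float64(-0.3172), (23, 0.082, 0.0092)), (np.float64(0.4925), np.float64(-0.3181), (34, 0.098, 0.0093)), (np.float64(0.4975), np.float64(-0.3198), (42, 0.096, 0.0091)), (np.float64(0.5025), np.float64(-0.3141), (37, 0.094, 0.0083)), (np.float64(0.5075), np.float64(-0.312), (31, 0.085, 0.0089)), (np.float64(0.5125), np.float64(-0.3174), (37, 0.101, 0.0081)), (np.float64(0.5175), np.float64(-0.3293), (36, 0.078, 0.0062)), (np.float64(0.5225), np.float64(-0.3077), (40, 0.08, 0.0076)), (np.float64(0.5275), np.float64(-0.3121), (43, 0.09, 0.0053)), (np.float64(0.5325), np.float64(-0.3174), (33, 0.1, 0.0061)), (np.float64(0.5375), np.float64(-0.3209), (35, 0.094, 0.0053)), (np.float64(0.5425), np.float64(-0.3205), (37, 0.096, 0.0044)), (np.float64(0.5475), np.float64(-0.3206), (30, 0.097, 0.0043)), (np.float64(0.5525), np.float64(-0.3226), (28, 0.087, 0.0042)), (np.float64(0.5575), np.float64(-0.3216), (10, 0.076, 0.0037)), (np.float64(0.5625), np.float64(-0.3184), (19, 0.102, 0.0037)), (np.float64(0.5675), np.float64(-0.3129), (10, 0.09, 0.0034))]
[-0.02857754 -0.30273631] -1.636926882254561
((530.1941528320312, -318.3382873535156), (88.07813262939453, 103.68279266357422), 1.2843846082687378) 0.5750315987651508
delta cm [-26.58 -16.26  -2.99] rot [-1.000e-03  1.000e-03  1.267e+00] deg 72.6
```

Call:
carry_out([
  [[-26.6,-16.3,-3,0,0,1.267,60],[-26.6,-16.3,-3,0,0,1.267,60],[-26.6,-16.3,-3,0,0,1.267,60],[-26.6,-16.3,-3,0,0,1.267,60],[-26.6,-16.3,-3,0,0,1.267,60],[-26.6,-16.3,-3,0,0,1.267,60],[-26.6,-16.3,-3,0,0,1.267,60],[-26.6,-16.3,-3,0,0,1.267,60],[-26.6,-16.3,-3,0,0,1.267,60],[-26.6,-16.3,-3,0,0,1.267,60]],
])

```text
time_s: 10.65
tool_pos: [0.4608, -0.3201, 0.1998]
orientation: [180.0, -0.0, 13.4]
contact_force: [0.7, 1.6, -0.0]
width: 0.0653
```

```bash
python3 -c "
from h import *
to([.4617,-.3184,.13],13)"
```

```text
delta cm [ 0.12 -0.15  6.98] rot [ 0.001 -0.001  0.008] deg 0.4
```

```bash
python3 -c "
from h import *
c=cap('top'); w=cloud(c)
r=w[130:225,275:375].reshape(-1,3); 
p=r[(r[:,2]>.04)&(r[:,2]<.05)]; print(np.median(p,0),len(p))
p=r[(r[:,2]>.097)&(r[:,2]<.13)]; print(p[p[:,1]<-.03].mean(0),p[p[:,1]>-.03].mean(0))
p=r[(r[:,2]>.027)&(r[:,2]<.035)&(r[:,0]<.605)];print('anvil',np.median(p,0),p[:,2].mean())
c=cap('wrist');save(c['image'],'w5')
"
```

```text
[ 0.64140486 -0.02953531  0.04417324] 1770
[ 0.64308622 -0.06561682  0.10906192] [0.65056301 0.00932198 0.10931491]
anvil [ 0.58566204 -0.02452412  0.03100054] 0.030940485486618298
```

View pics/w5.png

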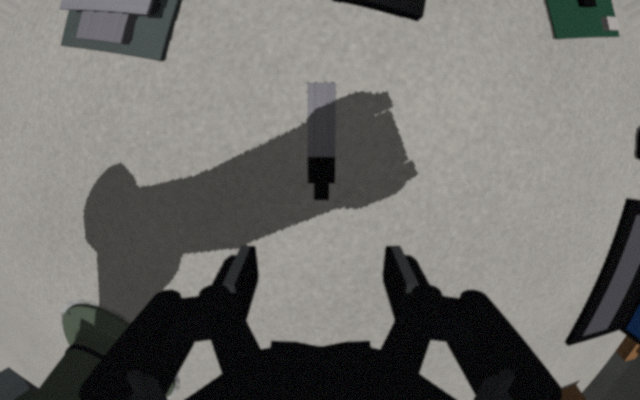

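The wrist view shows the blade upright in the image, with the tip at (321,82), the root at (321,157) and the handle top at (321,190). It is centred and aligned between the fingers. I project these pixels to get the numbers.

```bash
cat >> h.py <<'E'
def wray(c,u,v,z):
    K,T=c['camera_matrix'],c['T']; d=np.array([u-K[0,2],v-K[1,2]]); r=np.hypot(*d); th=r/K[0,0]
    k=np.array([d[0]/r*np.sin(th),-d[1]/r*np.sin(th),-np.cos(th)]) if r else np.array([0,0,-1.])
    D=T[:3,:3]@k; O=T[:3,3]; return O+D*(z-O[2])/D[2]
E
python3 -c "
from h import *
c=np.load('wrist.npz')
a=wray(c,321,82,.003);b=wray(c,321,157,.014);h=wray(c,321,199,.070);print(a,b,h,np.degrees(np.arctan2(*(a-b)[1::-1])),np.linalg.norm((a-b)[:2]))
l=[wray(c,307,85,.003),wray(c,308,155,.014)];r=[wray(c,335,85,.003),wray(c,335,155,.014)]
for q in(l,r):print(np.degrees(np.arctan2(*(q[0]-q[1])[1::-1])))
u=(a-b)[:2]/np.linalg.norm((a-b)[:2]);print('grip from root',b[:2]-.015*u,'from tip',a[:2]-.095*u)
to([.4617,-.3184,.026],13.4)"
```

```text
[ 0.55400628 -0.29891202  0.003     ] [ 0.47519805 -0.31706806  0.014     ] [ 0.44760265 -0.3232674   0.07      ] 12.973578379610933 0.08087260901823987
13.741424515931893
13.022825730812105
grip from root [ 0.46058094 -0.32043559] from tip [ 0.46143128 -0.32023969]
delta cm [ 0.   -0.03 17.32] rot [0.    0.    0.007] deg 0.4
```

```bash
python3 -c "
from h import *
to([.4612,-.3196,.026],13.2);print(manip.observe()['tool_pos'])"
```

```text
delta cm [-0.07  0.07 17.32] rot [0.   0.   0.01] deg 0.6
[ 0.46176142 -0.31867546  0.1992276 ]
```

Call:
carry_out([
  [[-0.1,0.1,4,0,0,0.01,60],[-0.1,0.1,8,0,0,0.01,60],[-0.1,0.1,12,0,0,0.01,60],[-0.1,0.1,14.5,0,0,0.01,60],[-0.1,0.1,16.5,0,0,0.01,60],[-0.1,0.1,17.3,0,0,0.01,60],[-0.1,0.1,17.3,0,0,0.01,60],[-0.1,0.1,17.3,0,0,0.01,60]],
])

```text
time_s: 11.42
tool_pos: [0.4613, -0.32, 0.027]
orientation: [180.0, -0.0, 13.5]
contact_force: [-0.0, -0.5, 0.2]
width: 0.0652
```

Call:
carry_out([
  [[0,0,0,0,0,0,120],[0,0,0,0,0,0,180],[0,0,0,0,0,0,230],[0,0,0,0,0,0,240],[0,0,0,0,0,0,240],[0,0,0,0,0,0,240],[0,0,0,0,0,0,240],[0,0,0,0,0,0,240],[0,0,0,0,0,0,240]],
])

```text
time_s: 12.17
tool_pos: [0.4614, -0.3198, 0.0269]
orientation: [180.0, -0.0, 13.4]
contact_force: [-0.5, 1.1, 8.6]
width: 0.0132
```

```bash
python3 -c "
from h import *
s=manip.observe();print(s['contact_force'],s['tool_pos'],s['orientation'])
to([.4612,-.3196,.15],13.2)"
```

```text
[-0.4580877   1.11366509  8.62325409] [ 0.46144959 -0.31984335  0.02688735] [ 1.79981746e+02 -4.86467811e-02  1.34139419e+01]
delta cm [-1.000e-02 -3.000e-02 -1.231e+01] rot [ 0.    -0.001  0.004] deg 0.2
```

Call:
carry_out([
  [[0,0,-3,0,0,0,240],[0,0,-7,0,0,0,240],[0,0,-11,0,0,0,240],[0,0,-12,0,0,0,240],[0,0,-12,0,0,0,240],[0,0,-12,0,0,0,240]],
])

```text
time_s: 12.67
tool_pos: [0.4613, -0.3194, 0.1463]
orientation: [180.0, -0.0, 13.4]
contact_force: [0.3, 0.7, -1.9]
width: 0.0131
```

```bash
cat >> h.py <<'E'
C=np.array([.6477,-.0283]); UX=np.array([np.cos(np.radians(4.4)),-np.sin(np.radians(4.4))])
def tcp(depth,z): return np.r_[C+UX*(-.045+depth-.095),z]   # TCP pose for given tip depth under the platen edge
E
python3 -c "
from h import *
s=manip.observe();print(s['contact_force'],s['tool_pos'],s['orientation'],s['width'])
to(tcp(-.04,.12),-4.4)"
```

```text
[ 0.29191188  0.74712873 -1.9358205 ] [ 0.46131944 -0.31937457  0.14627143] [ 1.79997849e+02 -4.81445591e-02  1.34350306e+01] 0.013149369169157767
delta cm [  7.75 -29.49   2.63] rot [-0.    -0.001  0.311] deg 17.8
```

Call:
carry_out([
  [[7.8,-29.5,2.6,0,0,0.311,240],[7.8,-29.5,2.6,0,0,0.311,240],[7.8,-29.5,2.6,0,0,0.311,240],[7.8,-29.5,2.6,0,0,0.311,240],[7.8,-29.5,2.6,0,0,0.311,240],[7.8,-29.5,2.6,0,0,0.311,240],[7.8,-29.5,2.6,0,0,0.311,240],[7.8,-29.5,2.6,0,0,0.311,240],[7.8,-29.5,2.6,0,0,0.311,240],[7.8,-29.5,2.6,0,0,0.311,240]],
])

```text
time_s: 13.5
tool_pos: [0.4678, -0.0141, 0.1191]
orientation: [179.9, 0.1, -4.3]
contact_force: [-0.1, -0.7, -0.7]
width: 0.0132
```

```bash
python3 -c "
from h import *
s=manip.observe();print(s['contact_force'],s['tool_pos'],s['orientation'],s['width'])
to(tcp(-.012,.063),-4.4)
c=cap('wrist');save(c['image'],'w6')"
```

```text
[-0.12190505 -0.73859651 -0.73857674] [ 0.46784763 -0.01407934  0.1190983 ] [ 1.79936446e+02  1.18587013e-01 -4.29749095e+00] 0.013220276342284792
delta cm [2.85 0.04 5.6 ] rot [0.001 0.002 0.002] deg 0.2
```

View pics/w6.png

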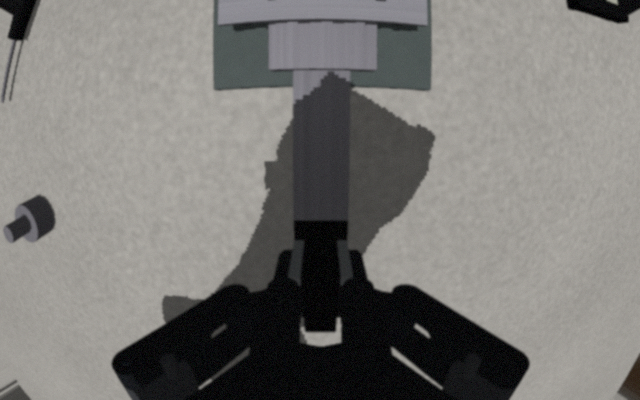

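The blade (centre about column 322) is in line with the anvil (269 to 377, centre 323), and the edges are square. Next I move in front of the gap, just above the anvil.

Call:
carry_out([
  [[1.4,0,2.8,0,0,0,240],[2.8,0,4.5,0,0,0,240],[2.8,0,5.6,0,0,0,240],[2.8,0,5.6,0,0,0,240],[2.8,0,5.6,0,0,0,240],[2.8,0,5.6,0,0,0,240]],
])

```text
time_s: 14.05
tool_pos: [0.4961, -0.0178, 0.0649]
orientation: [180.0, -0.0, -4.5]
contact_force: [0.1, -0.4, -1.8]
width: 0.0133
```

```bash
python3 -c "
from h import *
s=manip.observe();print(s['contact_force'],s['moment'],s['tool_pos'],s['orientation'],s['width'])
to(tcp(-.012,.0579),-4.4)
c=cap('side');save(cv2.resize(c['image'][150:260,250:410],(800,550),interpolation=cv2.INTER_CUBIC),'s7')"
```

```text
[ 0.06928371 -0.41595955 -1.79477491] [0.00051024 0.0203743  0.01600312] [ 0.49612946 -0.01775011  0.06485904] [ 1.79988535e+02 -5.53585935e-03 -4.50740202e+00] 0.013302219177129558
delta cm [-0.01 -0.11  0.7 ] rot [ 0.    -0.    -0.002] deg 0.1
```

View pics/s7.png

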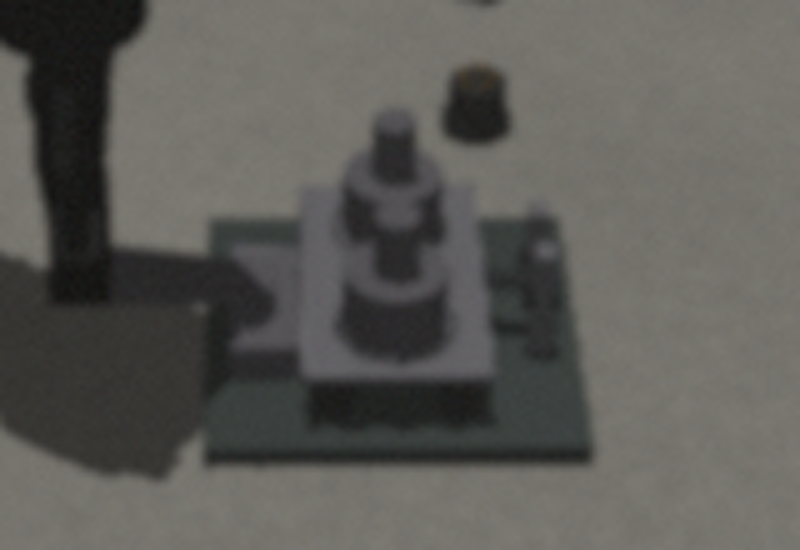

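The side view shows both weights seated on the platen, with the handle at left and the blade in front of the gap. Next I lower onto the anvil, watching the force.

Call:
carry_out([
  [[0,-0.1,0.2,0,0,0,240],[0,-0.1,0.4,0,0,0,240],[0,-0.1,0.6,0,0,0,240],[0,-0.1,0.6,0,0,0,240],[0,-0.1,0.6,0,0,0,240],[0,-0.1,0.6,0,0,0,240]],
])

```text
time_s: 14.6
tool_pos: [0.4966, -0.016, 0.0583]
orientation: [180.0, 0.0, -4.4]
contact_force: [0.4, -1.0, -1.4]
width: 0.0134
```

```bash
python3 -c "
from h import *
s=manip.observe();print(s['contact_force'],s['moment'],s['tool_pos'],s['orientation'],s['width'])
to(tcp(-.012,.0579),-4.4)"
```

```text
[ 0.43095175 -1.02758078 -1.38435603] [0.0424725  0.0442154  0.00691026] [ 0.49655883 -0.01595009  0.05828617] [ 1.79997033e+02  4.54733491e-03 -4.42635623e+00] 0.013382947140418239
delta cm [-0.04  0.07  0.04] rot [ 0.  0. -0.] deg 0.0
```

Call:
carry_out([
  [[0,0.05,0.05,0,0,0,240],[0,0.05,0.05,0,0,0,240],[0,0.05,0.1,0,0,0,240],[0,0.05,0.1,0,0,0,240],[0,0.05,0.1,0,0,0,240]],
])

```text
time_s: 15.02
tool_pos: [0.4963, -0.0164, 0.0575]
orientation: [-180.0, 0.0, -4.4]
contact_force: [-4.9, 1.6, 9.5]
width: 0.0133
```

```bash
python3 -c "
from h import *
s=manip.observe();print(s['contact_force'],s['moment'],s['tool_pos'],s['orientation'],s['width'])
to(tcp(-.012,.0579),-4.4)"
```

```text
[-4.93224692  1.56600216  9.49834917] [0.33610345 0.50249978 0.07579224] [ 0.49634321 -0.01641454  0.05748654] [-1.79977351e+02  1.38498614e-02 -4.43878503e+00] 0.0133458261493306
delta cm [-0.02  0.02 -0.04] rot [-0.     0.    -0.001] deg 0.0
```

Call:
carry_out([
  [[0,0,-0.04,0,0,0,240],[0.5,0,-0.04,0,0,0,240],[1.0,0,-0.04,0,0,0,240],[1.5,0,-0.04,0,0,0,240],[2.0,0,-0.04,0,0,0,240],[2.5,0,-0.04,0,0,0,240],[3.0,0,-0.04,0,0,0,240],[3.4,0,-0.04,0,0,0,240],[3.6,0,-0.04,0,0,0,240],[3.6,0,-0.04,0,0,0,240]],
])

```text
time_s: 15.85
tool_pos: [0.5323, -0.0194, 0.0579]
orientation: [-180.0, 0.1, -4.4]
contact_force: [-11.3, 0.7, 16.3]
width: 0.0131
```

```bash
python3 -c "
from h import *
s=manip.observe();print(s['contact_force'],s['moment'],s['tool_pos'],s['orientation'],s['width'])
to(tcp(.025,.0575),-4.4)
c=cap('top');w=cloud(c);r=w[130:225,275:375].reshape(-1,3)
p=r[(r[:,2]>.04)&(r[:,2]<.05)]; print(np.median(p,0),len(p))"
```

```text
[-11.3002801    0.65026645  16.2944968 ] [0.20959149 1.85181002 0.0216648 ] [ 0.53226659 -0.01944306  0.05789739] [-1.79982067e+02  8.10649850e-02 -4.44193983e+00] 0.013132334007694629
delta cm [ 0.08 -0.    0.04] rot [-0.     0.001 -0.001] deg 0.1
[ 0.6826443  -0.0414454   0.04396789] 658
```

Call:
carry_out([
  [[0,0,-0.06,0,0,0,240],[0,0,-0.06,0,0,0,240],[0,0,-0.06,0,0,0,240]],
])

```text
time_s: 16.15
tool_pos: [0.5329, -0.0192, 0.0581]
orientation: [180.0, -0.0, -4.4]
contact_force: [-0.8, -0.1, -1.0]
width: 0.0135
```

```bash
python3 -c "
from h import *
s=manip.observe();print(s['contact_force'],s['moment'],s['tool_pos'],s['orientation'],s['width'])
c=cap('wrist');save(c['image'],'w8')"
```

```text
[-0.7694471  -0.05646094 -1.00777079] [ 0.0492387  -0.03980775 -0.02031041] [ 0.53287756 -0.01923894  0.05812444] [ 1.79984089e+02 -1.46598413e-02 -4.41587280e+00] 0.013512208827515963
```

View pics/w8.png

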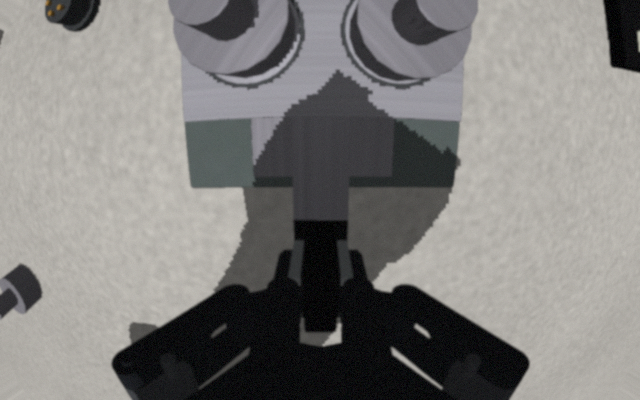

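The blade is straight under the platen, with the root at (321,221) and light contact. I push in slowly.

Call:
carry_out([
  [[0.2,0,0.02,0,0,0,240],[0.4,0,0.02,0,0,0,240],[0.6,0,0.02,0,0,0,240],[0.8,0,0.02,0,0,0,240],[1.0,0,0.02,0,0,0,240],[1.2,0,0.02,0,0,0,240],[1.4,0,0.02,0,0,0,240],[1.5,0,0.02,0,0,0,240],[1.5,0,0.02,0,0,0,240],[1.5,0,0.02,0,0,0,240]],
])

```text
time_s: 17.03
tool_pos: [0.5471, -0.0204, 0.058]
orientation: [-180.0, 0.0, -4.4]
contact_force: [-5.3, -0.0, 5.3]
width: 0.0131
```

```bash
cat > m.py <<'E'
from h import *
s=manip.observe();print(s['contact_force'],s['tool_pos'],s['orientation'],s['width'])
to(tcp(.0436,.0579),-4.4)
c=cap('top');w=cloud(c);r=w[130:225,275:375].reshape(-1,3)
q=(r[:,:2]-C)@np.array([UX,[-UX[1],UX[0]]]).T
for z0,z1,n in((.041,.051,'platen'),(.098,.13,'stems')):
    k=(r[:,2]>z0)&(r[:,2]<z1)&(abs(q[:,0])<.043)&(abs(q[:,1])<.073); print(n,k.sum(),np.median(r[k,2]),r[k,2].mean())
E
python3 m.py
```

```text
[-5.29472511 -0.03192618  5.32771528] [ 0.54713537 -0.02040099  0.05803443] [-1.79993188e+02  4.53187730e-02 -4.43013592e+00] 0.013105544415096307
delta cm [0.45 0.02 0.01] rot [-0.     0.001 -0.001] deg 0.1
platen 240 0.04541270100698869 0.045545153080741856
stems 17 0.11238207487020135 0.11208130064678529
```

Call:
carry_out([
  [[0.15,0,0,0,0,0,240],[0.3,0,0,0,0,0,240],[0.45,0,0,0,0,0,240],[0.48,0,0,0,0,0,240],[0.48,0,0,0,0,0,240],[0.48,0,0,0,0,0,240],[0.48,0,0,0,0,0,240]],
])

```text
time_s: 17.67
tool_pos: [0.5515, -0.0208, 0.058]
orientation: [-180.0, 0.1, -4.4]
contact_force: [-9.0, 0.5, 7.9]
width: 0.013
```

```bash
python3 m.py; python3 -c "
from h import *
a=cap('side')['image'][150:260,250:410];save(cv2.resize(a,(800,550),interpolation=cv2.INTER_CUBIC),'s9')"
```

```text
[-9.04800015  0.47058758  7.90667697] [ 0.55152422 -0.02077609  0.05804944] [-1.79985582e+02  8.53005916e-02 -4.43609885e+00] 0.013030762652005291
delta cm [0.01 0.01 0.01] rot [-0.     0.001 -0.001] deg 0.1
platen 186 0.045837279667532704 0.04583100399633103
stems 0 nan nan
  return _methods._mean(a, axis=axis, dtype=dtype,
  ret = ret.dtype.type(ret / rcount)
m.py:7: RuntimeWarning: Mean of empty slice.
  k=(r[:,2]>z0)&(r[:,2]<z1)&(abs(q[:,0])<.043)&(abs(q[:,1])<.073); print(n,k.sum(),np.median(r[k,2]),r[k,2].mean())
```

View pics/s9.png

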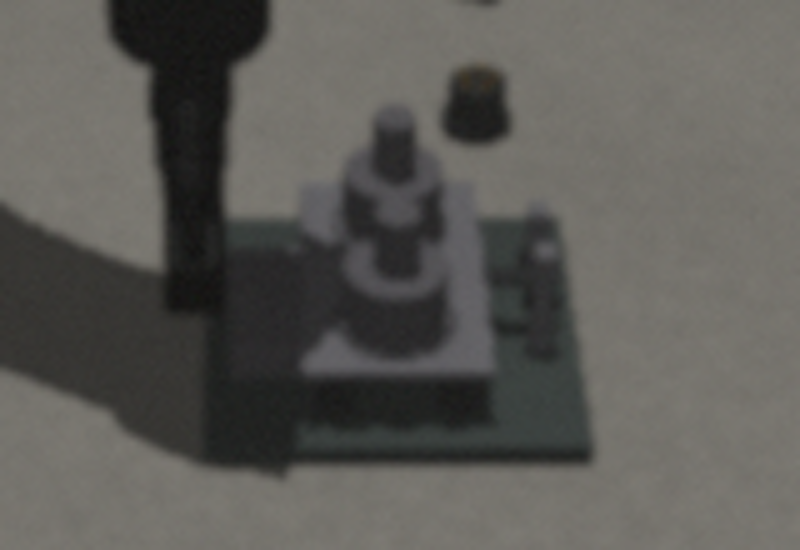

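```bash
python3 -c "
from h import *
w=cloud(np.load('side.npz'));r=w[150:260,250:410].reshape(-1,3)
q=(r[:,:2]-C)@np.array([UX,[-UX[1],UX[0]]]).T
def z(a,b,x0,x1,y0,y1):
  k=(r[:,2]>a)&(r[:,2]<b)&(q[:,0]>x0)&(q[:,0]<x1)&(q[:,1]>y0)&(q[:,1]<y1);print(k.sum(),np.median(r[k,2]),r[k,2].mean(),r[k,2].std())
z(.041,.051,-.04,.04,-.07,.07)
z(.005,.02,-.09,.09,-.088,-.079)
z(-.01,.01,-.1,.2,-.2,-.095)
z(.11,.122,-.02,.02,-.06,-.02); z(.11,.122,-.02,.02,.02,.06)
"
```

```text
550 0.04537689764803626 0.04549151369656064 0.0017863835967563315
190 0.011272493076568468 0.011227818765005537 0.0015505610002386975
2038 -0.000671765852714612 -0.0006269647869961236 0.0018432949292002613
37 0.11133426544634395 0.11148589575902323 0.001197262969613091
29 0.11122849252779632 0.11130769330939103 0.0008594169192853548
```

Corrected for its 0.7 mm offset, the side camera puts the platen at 46.1 mm, a lift of 2.0 mm. I settle briefly and hand in.

Call:
carry_out([
  [[0.02,0,0,0,0,0,240],[0.02,0,0,0,0,0,240],[0.02,0,0,0,0,0,240],[0.02,0,0,0,0,0,240],[0.02,0,0,0,0,0,240],[0.02,0,0,0,0,0,240]],
])

```text
time_s: 18.27
tool_pos: [0.5515, -0.0207, 0.058]
orientation: [-180.0, 0.1, -4.4]
contact_force: [-9.9, 0.2, 9.4]
width: 0.0133
```

```bash
python3 m.py 2>/dev/null; python3 -c "
from h import *
print(manip.finish_job())"
```

```text
[-9.90298553  0.16546311  9.44125797] [ 0.55151129 -0.020741    0.05804517] [-1.79977075e+02  1.07868580e-01 -4.43602273e+00] 0.013301549662551985
delta cm [0.01 0.02 0.01] rot [-0.     0.002 -0.001] deg 0.1
platen 185 0.045900854877419794 0.04588756383027807
stems 0 nan nan
the job is handed in; nothing more can be done
None
```

The job is handed in at about 18 s. Two weights sit in the platen's seat rings, and the arm is holding the taper blade flat on the anvil, wedged about 43.5 mm under the platen's front edge.

- **Loading:** with two weights on, the platen came down 9.7 mm, against 9.8 mm for the mark. I took this from the platen's height in the depth image and did not look at the pointer and ledges close up.
- **Lift:** the cameras differ slightly. The top camera gives about 1.8 mm from few visible pixels. The side camera gives about 2.0 mm after removing its 0.7 mm offset, and the blade's taper at that depth also gives 2.0 mm.
- **Drag:** the last reading was about 10 N along the push direction and 9 N upwards, with position and grip steady.
- **Other things:** I did not touch the third weight, module, screwdriver or plug, but I made no final check of their positions.

I viewed 10 pictures.

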